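Proof-pull the crossbar force gauge to its set marker

TASK

Two spring pull gauges stand on the bench; use the one with the flat crossbar handle (T-shaped seen from above), not the one with the round knob. Draw its handle out until the handle's pointer lines up with the small marker block clamped beside the scale, without pulling it well past, and hold it there for a good second. Then let the handle ride gently all the way back home, without letting it snap, and let go; leave the marker where it is set and the other gauge undrawn.

Things in the scene. Friction and masses are not known exactly. Their poses are not given: they have to be found in the camera images.
- bar_gauge: The gauge to use, on a fixed grey stand. Origin: worktop level, on the slide's centre line. x = pull direction (level, away from the spring housing), y towards the marker rail, z up. Its aluminium plate, 240 x 96 mm, top at z 116 mm, spans x -115 to 125, y -42 to 54 mm; grey housing x -115 to -25 mm, 58 mm wide, top z 165 mm. Between housing and handle only a rod, top z 132 mm.
- bar_grip (a point): Centre of its upright black crossbar handle: 14 mm thick along the pull, 44 mm wide across it, 32 mm tall, z 144 to 176 mm (this point at 160 mm), at gauge x 25 mm when home. Axes as the gauge's, x the pull direction. Under the bar: a 12 mm stem, a 22 mm wide foot block below z 132 mm, and a thin steel pointer out to y 30 mm at this point's x, z 136 mm.
- bar_mark (a point): Inner tip of the black marker block (10 x 18 mm, steel thumbscrew on top to z 143 mm) clamped on the rail beside this gauge's scale, at gauge y 34 mm, z 136 mm; axes as the gauge's. The handle is at the marked length when bar_grip and this point have the same gauge x: 35 to 60 mm of pull from home. About 40 N would shift it.
- bar_slide (a joint): How far the crossbar is drawn out, m: 0 = fully home on its stop, 0.085 = outer stop. A spring pulls it home with 1.5 N at 0, plus 0.9 N for each 10 mm (about 7 N at 60 mm); damping 6 N per m/s. Let go when drawn 35 mm or more it snaps back at over 0.5 m/s; let go within the last 10 mm it closes softly.
- knob_slide (a joint): How far the other gauge's handle is drawn out, m; leave it at 0. That gauge is alike, with a marker and stand of its own, but its handle is a round knob 26 mm across. The two gauges may have changed places.

How it is judged:
On the way:
1. the crossbar handle is held at the marker (within 10 mm along the pull) for 0.8 s (x of bar_grip in the frame of bar_mark between -0.01 and 0.01 m), for 0.8 s.
At the end, for the whole second after the job is handed in: The crossbar handle has been held at the marker (within 10 mm) for 0.8 s and is fully home again (within 5 mm) and at rest; the marker is where it was set (within 6 mm), and the knob gauge was never drawn (value of joint bar_slide below 0.005 m and velocity of joint bar_slide between -0.01 and 0.01 m/s and distance of bar_mark from where it was at the start of the episode below 0.006 m); the robot touches nothing.
It fails at once if the crossbar handle is pulled more than 20 mm past the marker (x of bar_grip in the frame of bar_mark above 0.02 m).
It fails at once if the crossbar handle snaps back (faster than 0.5 m/s) (velocity of joint bar_slide below -0.5 m/s).
It fails at once if the knob gauge is drawn out by more than 12 mm (value of joint knob_slide above 0.012 m).
It also fails if it takes over 38 s, if anything falls off the work surface, if the arm or the gripper's body presses on something with over 40 N, if the wrist force passes 120 N, or if a joint passes its speed limit or range.

ROBOT

A 6-joint arm with a two-finger parallel gripper is mounted at the origin on a cart in front of the work surface, level with it; the furniture and walls round the work are solid. World frame = base frame: x ahead of the robot, y to its left, z up, the work surface at z = 0. Lengths are in m, angles in rad, forces in N, time in s.
With the tool pointing down it reaches from about 0.25 to 0.775 m from the base axis. Payload 4 kg.
Tool frame: the origin (TCP) lies on the centre line of the jaws, within the pads' length; the fingertips stand 25 mm ahead of it and the grasp point (between the pads) lies 6 mm ahead of it; z points along the fingers, y is the line along which they close (so a half turn about z gives the same grasp; the last joint's range is limited). The gripper opens to 94 mm and grips with 3 to 60 N. Pads are 16 mm wide; open, the fingers measure 119 mm over their backs; the gripper's body (75 mm by 177 mm) begins 78 mm behind the grasp point.
Start: joints at [1.069, 0.087, 1.371, -0, 1.684, -0.103], TCP at [0.214, 0.507, 0.231] pointing down, gripper open.
Joint ranges: [-3.1, 3.1], [-0.76, 2.03], [0.27, 2.55], [-1.08, 4.22], [0.17, 2.65], [-2.57, 2.57]. Speed limits (rad/s): [2.79, 2.79, 3.14, 3.14, 3.14, 3.14].

INTERFACE

Orientations are given as [roll, pitch, yaw] about the fixed x, y, z axes, in that order (R = Rz(yaw) Ry(pitch) Rx(roll)).
In Python, from bench import robot, imaging gives the robot as it stands. The module is installed in compiled form; this text tells all that it offers.
- The arm moves only by the tool drive_tool, never from a script. Its argument "series" is a list of rows, each a list of 3 entries, a list of its own where there are three numbers: the finger opening in m, from 0 to 0.094, then the shift along the tool's x, y, z in m, then the turn, a rotation vector about the tool's x, y, z in rad. A call has 1 to 5 rows; each row is the pose to reach, as a shift and turn from the pose commanded when the call began, along the tool's axes at that moment; what a row does not reach only later rows make up. A row lasts 1/8 s, in which the tool goes at most 62.5 mm and 10.7 degrees, less where a joint would pass 70% of its speed; a pose out of reach is approached as far as the arm can. A call with a gripper value outside its range is refused whole. The fingers move at their own pace and stop on an object; the grip force is fixed at half the most. Time passes only in rows, so rows that repeat a pose let the fingers close. It gives the time, the measured TCP pose, the force, the opening and the grip force at its end, in the units of the state.
- robot.get_obs(): the state, without advancing time (a new reading comes with each control period).
- imaging.snapshot(name): name is "scene" or "top" or "wrist"; returns the picture (400x640x3 uint8, red, green, blue); there is no depth.
- imaging.get_calibration(name): a dict with "intrinsics" (3x3 intrinsics, pixels), "position" and "rotation" of the camera in the world. Camera axes: x right, y up, looking along -z (the intrinsics and any distortion apply to the point x, -y, -z); pixel columns grow to the right and rows downward; lengths in m; the calibration is good to about 2 mm. A picture is of the moment at which its call begins: read the wrist's pose just before it. get_calibration takes no time and is no camera call; for the wrist camera it gives the pose at the moment of the call.
- robot.close_job(): hands the job in; it is judged then, once.
The state is a dict: "time": time; "joint_positions": joint angles; "qvel": joint speeds; "joint_torque": joint torques, N m; "tool_pos": TCP position; "ee_rot": TCP orientation; "wrist_force": force on the tool from outside, world axes, zero at the start; "wrist_torque": the same for the moment, N m; "width": finger opening in m; "finger_force": force on a finger pad.
Only numpy, scipy, OpenCV 4.12 (cv2) and the standard library are available. Lean on these libraries where they do the work, as an engineer would, in place of code of your own. Each camera call takes 0.05 s, during which the arm holds its last target. There are 200 camera calls.

## Working session

There is one attempt and no reset: what is moved stays moved. The work goes in short steps, Python scripts to look and compute and a tool call to move; the robot and the scene stay as the last step left them, time stands still between calls to the robot, and variables do not carry over. Pictures are saved under pics/ and viewed, at most 13 in all, crops included, and the job is handed in when it is done.

Besides the shell and the picture viewer there is one more tool, called after "Request:" as a command line: name --argument value ..., lists and objects as JSON in quotes. drive_tool: Moves the arm, as the interface text tells. Its arguments: {"type":"object","properties":{"series":{"type":"array"}},"required":["series"]}

```bash
mkdir -p pics
python3 - <<'E'
from bench import robot, imaging
import cv2,numpy as np
o=robot.get_obs();print(o['time'],o['tool_pos'],o['ee_rot'],o['width'])
for n in ("scene","top"):
    im=imaging.snapshot(n);cv2.imwrite(f"pics/{n}0.png",im[:,:,::-1]);c=imaging.get_calibration(n);print(n,c)
E
```

```text
0.0 [0.21333324 0.50640703 0.22928734] [-3.13939168e+00 -2.15505651e-04  2.74279289e+00] 0.09384383524868377
scene {'intrinsics': array([[428.20077541,   0.        , 316.01905729],
       [  0.        , 428.20077541, 204.25657527],
       [  0.        ,   0.        ,   1.        ]]), 'position': array([0.75972774, 0.32327067, 0.89702335]), 'rotation': array([0.49017721, 0.00309269, 2.67246898])}
top {'intrinsics': array([[365.76563587,   0.        , 321.68903333],
       [  0.        , 365.76563587, 197.48829389],
       [  0.        ,   0.        ,   1.        ]]), 'position': array([0.30626666, 0.04901218, 0.91785248]), 'rotation': array([ 0.34273366,  0.00486414, -2.03694672])}
```

View pics/top0.png

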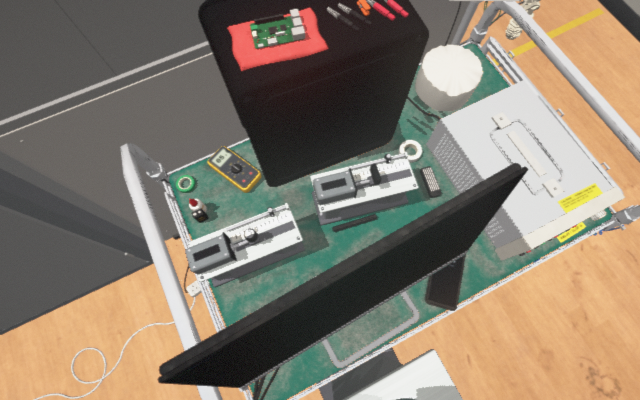

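View pics/scene0.png

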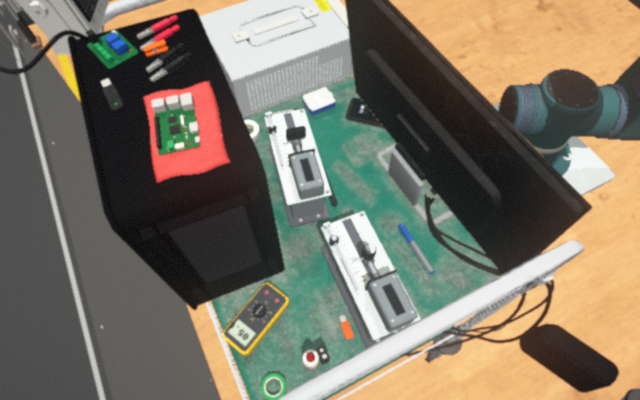

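```bash
cat > h.py <<'E'
from bench import robot, imaging
import cv2,numpy as np
from scipy.spatial.transform import Rotation as Ro
def cam(n):
    c=imaging.get_calibration(n);return c['intrinsics'],np.array(c['position']),Ro.from_euler('xyz',c['rotation']).as_matrix()
def proj(C,P):
    K,p,R=C;q=R.T@(np.array(P)-p);q=np.array([q[0],-q[1],-q[2]]);u=K@q;return (u[:2]/u[2]).round(1)
def ray(C,uv,z):
    K,p,R=C;d=np.linalg.inv(K)@[uv[0],uv[1],1];d=R@[d[0],-d[1],-d[2]];return p+d*(z-p[2])/d[2]
E
python3 - <<'E'
from h import *
for n in("top","scene"):
    C=cam(n)
    for P in([0,0,0],[0.214,.507,.231],[.214,.507,.38],[.3,.3,0]):print(n,P,proj(C,P))
print(cam("wrist"))
C=cam("top");print(ray(C,(365,185),.116),ray(C,(245,240),.116))
C=cam("scene");print(ray(C,(297,160),.116),ray(C,(365,270),.116))
a=cv2.imread("pics/top0.png")[145:235,300:430];b=cv2.imread("pics/scene0.png")[100:230,250:345]
cv2.imwrite("pics/c1.png",np.hstack([cv2.resize(a,(440*1,305),interpolation=2),cv2.resize(b,(223,305),interpolation=2)]))
w=imaging.snapshot("wrist");cv2.imwrite("pics/w0.png",w[:,:,::-1])
E
```

```text
top [0, 0, 0] [409.  453.4]
top [0.214, 0.507, 0.231] [ 80.2 530.9]
top [0.214, 0.507, 0.38] [ -2.9 600.1]
top [0.3, 0.3, 0] [225.6 383.7]
scene [0, 0, 0] [526.4 150.7]
scene [0.214, 0.507, 0.231] [707.8 368.4]
scene [0.214, 0.507, 0.38] [811.7 351.3]
scene [0.3, 0.3, 0] [507.9 309.2]
(array([[316.03769297,   0.        , 315.29160689],
       [  0.        , 316.03769297, 202.16438431],
       [  0.        ,   0.        ,   1.        ]]), array([0.14046338, 0.53655943, 0.38318015]), array([[ 0.38823646, -0.88719506, -0.2493138 ],
       [ 0.92155645,  0.37302977,  0.10762199],
       [-0.00248023, -0.27153952,  0.96242409]]))
[ 0.54550294 -0.18116587  0.116     ] [0.55078117 0.12242665 0.116     ]
[ 0.56092193 -0.16636299  0.116     ] [0.55442839 0.11983601 0.116     ]
```

View pics/c1.png

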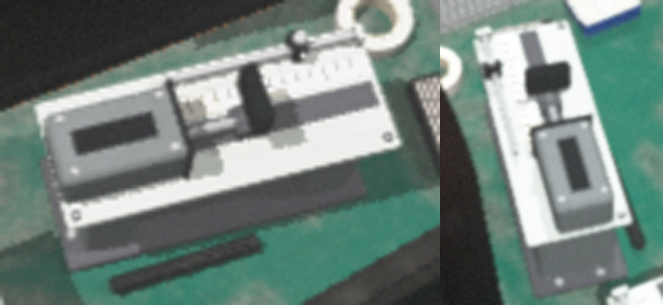

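View pics/w0.png

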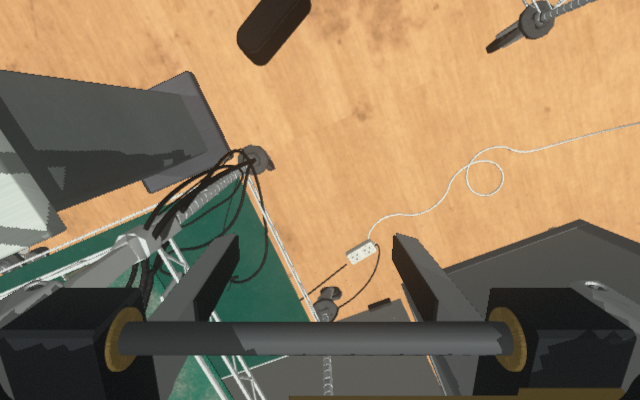

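Run:
```python
from h import *
T=cam("top");S=cam("scene")
A=[ray(T,p,.116) for p in((322.2,209.4),(418.2,188.7),(406.4,155.3),(311.2,176))]
B=[ray(S,p,.116) for p in((331.8,191.6),(302,109),(265,113),(287.5,203.5))]
print(np.round(A,3),np.round(B,3),sep="\n")
M=ray(T,(387.7,156.8),.143);print("mark",M, ray(S,(250+53/2.347,100+66/2.347),.143))
def tri(a,b):
    P=[]
    for C,uv in((T,a),(S,b)):
        p=C[1];d=ray(C,uv,0)-p;d/=np.linalg.norm(d);P.append((p,d))
    (p,d),(q,e)=P;s=np.linalg.lstsq(np.c_[d,-e],q-p,rcond=None)[0];return ((p+s[0]*d+q+s[1]*e)/2).round(3),np.linalg.norm(p+s[0]*d-q-s[1]*e).round(3)
print("mon",tri((163,379),(588,211)))
print("PC corners",tri((265,180),(197,305)),tri((200,2),(115,215)),tri((427,30),(78,30)))
# line z guesses for the rail: scene/top direction at heights
for z in(.1,.2,.3):print(z,ray(T,(130,155),z),ray(T,(222,390),z),ray(S,(578,245),z),ray(S,(345,360),z))
for z in(.3,.4,.5):print(z,ray(T,(525,170),z),ray(S,(350,0),z),ray(S,(588,211),z),ray(T,(163,379),z))
```

```text
[[ 0.537 -0.064  0.116]
 [ 0.481 -0.288  0.116]
 [ 0.568 -0.308  0.116]
 [ 0.623 -0.078  0.116]]
[[ 0.53  -0.061  0.116]
 [ 0.488 -0.29   0.116]
 [ 0.57  -0.319  0.116]
 [ 0.625 -0.078  0.116]]
mark [ 0.57558316 -0.25518611  0.143     ] [ 0.5792296  -0.24994584  0.143     ]
mon (array([0.342, 0.256, 0.413]), np.float64(0.003))
PC corners (array([ 0.858, -0.028, -0.201]), np.float64(0.128)) (array([0.874, 0.003, 0.435]), np.float64(0.006)) (array([ 0.833, -0.506,  0.261]), np.float64(0.118))
0.1 [0.88356776 0.29599229 0.1       ] [0.29332935 0.28329296 0.1       ] [0.14364072 0.26343744 0.1       ] [0.66500162 0.24416881 0.1       ]
0.2 [0.81298032 0.26579368 0.2       ] [0.29491121 0.25464711 0.2       ] [0.22093921 0.27094453 0.2       ] [0.6768866  0.25409347 0.2       ]
0.3 [0.74239289 0.23559506 0.3       ] [0.29649308 0.22600127 0.3       ] [0.2982377  0.27845161 0.3       ] [0.68877159 0.26401813 0.3       ]
0.3 [ 0.38397302 -0.40493736  0.3       ] [ 0.33134758 -0.36668936  0.3       ] [0.24370379 0.24184199 0.3       ] [0.35099553 0.30107057 0.3       ]
0.4 [ 0.37139617 -0.33146521  0.4       ] [ 0.40310025 -0.25112268  0.4       ] [0.33013658 0.2554811  0.4       ] [0.34375612 0.26027468 0.4       ]
0.5 [ 0.35881933 -0.25799305  0.5       ] [ 0.47485291 -0.13555601  0.5       ] [0.41656937 0.26912021 0.5       ] [0.33651671 0.2194788  0.5       ]
```

Request:
drive_tool --series '[[0.09,[0,0,-0.04],[0,0,0]],[0.06,[0,0,-0.1],[0,0,0]],[0.04,[0,0,-0.16],[0,0,-0.05]],[0.04,[0,0,-0.22],[0,0,-0.12]],[0.04,[0,0,-0.27],[0,0,-0.176]]]'

```text
time: 0.78
tool_pos: [0.2133, 0.5064, 0.503]
ee_rot: [3.14, 0.001, 2.921]
wrist_force: [-0.3, 0.3, 0.1]
width: 0.0535
finger_force: 0.0
```

Run:
```python
from h import *
o=robot.get_obs();print(o['time'],o['tool_pos'],o['ee_rot'],o['joint_positions'],o['wrist_force'],o['width'])
T=cam("top")
print(ray(T,(265,183),0),ray(T,(385,150),0))
```

```text
0.775 [0.21334558 0.50643806 0.50299193] [3.13967464e+00 5.53858884e-04 2.92073446e+00] [ 1.06891409e+00  2.12315728e-01  6.75958416e-01 -2.44686456e-07
  2.25132213e+00 -2.81024726e-01] [-0.2751605   0.29887804  0.06987995] 0.053487925965847526
[7.07159740e-01 2.39551695e-02 1.11022302e-16] [ 6.46857744e-01 -3.15174931e-01 -1.11022302e-16]
```

Request:
drive_tool --series '[[0.04,[-0.032,-0.041,0],[0,0,0]],[0.04,[-0.064,-0.083,0],[0,0,0]],[0.04,[-0.095,-0.124,0],[0,0,0]],[0.04,[-0.127,-0.166,0],[0,0,0]],[0.04,[-0.159,-0.207,0],[0,0,0]]]'

```text
time: 1.4
tool_pos: [0.3232, 0.2683, 0.5002]
ee_rot: [-3.142, 0.0, 2.919]
wrist_force: [0.5, -0.5, 0.8]
width: 0.04
finger_force: 0.0
```

Request:
drive_tool --series '[[0.04,[-0.032,-0.041,0],[0,0,0]],[0.04,[-0.064,-0.083,0],[0,0,0]],[0.04,[-0.095,-0.124,0],[0,0,0]],[0.04,[-0.127,-0.166,0],[0,0,0]],[0.04,[-0.159,-0.207,0],[0,0,0]]]'

```text
time: 2.02
tool_pos: [0.4326, 0.0311, 0.5003]
ee_rot: [3.141, 0.0, 2.919]
wrist_force: [-0.0, 0.3, -0.4]
width: 0.0397
finger_force: 0.0
```

Request:
drive_tool --series '[[0.04,[-0.032,-0.041,0],[0,0,0]],[0.04,[-0.064,-0.083,0],[0,0,0]],[0.04,[-0.095,-0.124,0],[0,0,0]],[0.04,[-0.127,-0.166,0],[0,0,0]],[0.04,[-0.159,-0.207,0],[0,0,0]]]'

```text
time: 2.65
tool_pos: [0.542, -0.2059, 0.5001]
ee_rot: [3.141, -0.0, 2.919]
wrist_force: [0.3, -0.0, -0.4]
width: 0.0402
finger_force: 0.0
```

Run:
```python
from h import *
o=robot.get_obs();print(o['time'],o['tool_pos'],o['ee_rot'],o['joint_positions'],o['wrist_force'],o['width'])
# 3 data, tool down: r=a+L1 s2+L2 s23 ; z=c+L1 c2+L2 c23
D=[([.087,1.371],np.hypot(.21333,.50640),.2293),([.21231,.67596],np.hypot(.21334,.50644),.50299),(o['joint_positions'][1:3],np.hypot(*o['tool_pos'][:2]),o['tool_pos'][2])]
A=[];b=[]
for q,r,z in D:
    A+= [[1,0,np.sin(q[0]),np.sin(sum(q))],[0,1,np.cos(q[0]),np.cos(sum(q))]];b+=[r,z]
print(np.linalg.lstsq(np.array(A),b,rcond=None))
W=imaging.snapshot("wrist");cv2.imwrite("pics/w1.png",W[:,:,::-1])
S=imaging.snapshot("scene");cv2.imwrite("pics/s1.png",S[:,:,::-1])
```

```text
2.65 [ 0.54200106 -0.20589237  0.50014379] [ 3.14127847e+00 -3.20680061e-04  2.91863326e+00] [-4.60944183e-01  2.91381994e-01  5.83558860e-01  2.99411117e-04
  2.26703749e+00 -1.80858909e+00] [ 0.28712789 -0.009805   -0.41413544] 0.04016237676296936
(array([-0.06438717, -0.61774828,  0.79014995,  0.55568495]), array([0.00043297]), np.int32(4), array([2.78945975, 2.01817995, 0.37275347, 0.0831795 ]))
```

View pics/w1.png

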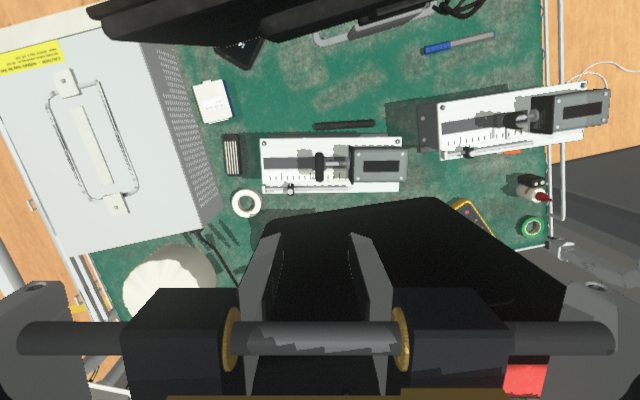

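View pics/s1.png

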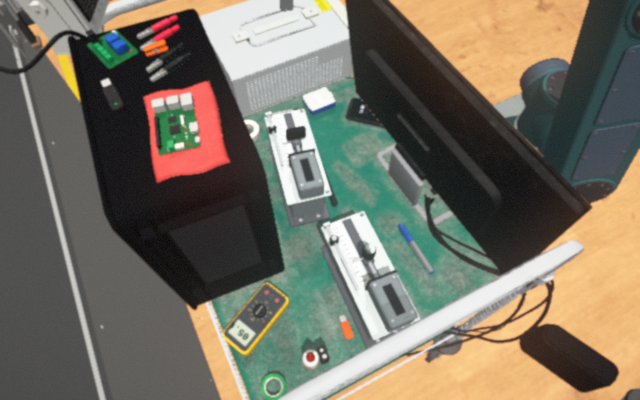

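Run:
```python
from h import *
S=cam("scene");W=cam("wrist");T=cam("top")
print(proj(S,[.542,-.206,.5]),proj(W,[.542,-.206,.5]),proj(T,[.542,-.206,.5]),proj(W,[.5425,-.204,.176]),W[1])
A=[ray(W,p,.116).round(4) for p in((261,138),(402,137),(401,191),(262,193))];print(A)
print("bar",ray(W,(319,152),.176),ray(W,(319,181),.16),"mark",ray(W,(291,188),.143))
im=cv2.imread("pics/w1.png")[125:205,245:425];cv2.imwrite("pics/c2.png",cv2.resize(im,None,fx=4.4,fy=4.4,interpolation=cv2.INTER_CUBIC))
```

```text
[285.7 -14.6] [322.3 266.1] [411.9  76.6] [318.9 167.4] [ 0.46789825 -0.1926054   0.64917518]
[array([ 0.4824, -0.288 ,  0.116 ]), array([ 0.5337, -0.0601,  0.116 ]), array([ 0.6243, -0.0761,  0.116 ]), array([ 0.5732, -0.3116,  0.116 ])]
bar [ 0.52004344 -0.19871881  0.176     ] [ 0.56607169 -0.20906065  0.16      ] mark [ 0.57048329 -0.25698011  0.143     ]
```

View pics/c2.png

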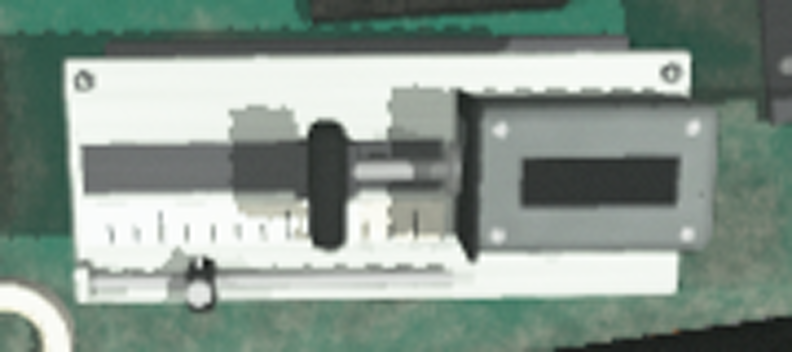

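Run:
```python
from h import *
W=cam("wrist")
P=[ray(W,(245+x/4.4,125+y/4.4),.116)[:2] for x,y in((65,58),(692,55),(678,294),(78,303))]
G=np.array([(125,-42),(-115,-42),(-115,54),(125,54)])/1e3
c=np.mean(P,0);g=G.mean(0);U,_,V=np.linalg.svd((G-g).T@(P-c));R=(U@V).T;t=c-R@g
print("gx",R[:,0],"yaw",np.degrees(np.arctan2(R[1,0],R[0,0])),"org",t,"res",((G@R.T+t-P)*1e3).round(1).tolist())
print("bar home",R@[.025,0]+t)
for p,z in(((199,290),.143),((200,262),.136)):print("mark gauge",R.T@(ray(W,(245+p[0]/4.4,125+p[1]/4.4),z)[:2]-t))
print("bar seen",R.T@(ray(W,(319.5,167),.176)[:2]-t))
f=.0565
from scipy.optimize import lsq_linear
q3=robot.get_obs()
D=[([.087,1.371],np.hypot(.21333,.50640),.2293),([.21231,.67596],np.hypot(.21334,.50644),.50299),(q3['joint_positions'][1:3],np.hypot(.542,.2059),.50014)]
A=[];b=[]
for q,r,z in D:
    A+= [[1,0,np.sin(q[0]),np.sin(sum(q))],[0,1,np.cos(q[0]),np.cos(sum(q))]];b+=[np.sqrt(r*r-f*f),z]
print(np.linalg.lstsq(np.array(A),b,rcond=None)[:2])
```

```text
gx [-0.21644894 -0.97629394] yaw -102.50054704676923 org [ 0.54941953 -0.17885368] res [[-0.9, -1.8], [-1.3, 2.3], [2.1, 1.3], [0.1, -1.8]]
bar home [ 0.54400831 -0.20326102]
mark gauge [0.07313419 0.04236041]
mark gauge [0.07300378 0.03317791]
bar seen [ 0.02515457 -0.00192033]
(array([-0.06084335, -0.57000359,  0.74333321,  0.55549898]), array([0.00067887]))
```

Request:
drive_tool --series '[[0.04,[0,0.001,0.04],[0,0,0]],[0.04,[0,0.002,0.08],[0,0,0]],[0.04,[-0.001,0.003,0.12],[0,0,0]],[0.04,[-0.001,0.003,0.16],[0,0,0]],[0.04,[-0.001,0.003,0.2],[0,0,0]]]'

```text
time: 3.38
tool_pos: [0.5427, -0.2004, 0.2994]
ee_rot: [3.141, 0.0, 2.92]
wrist_force: [0.1, 0.5, -0.0]
width: 0.0399
finger_force: 0.0
```

Run:
```python
from h import *
o=robot.get_obs();print(o['time'],o['tool_pos'],o['joint_positions'],o['wrist_force'],o['width'])
t=imaging.snapshot("top");w=imaging.snapshot("wrist")
cv2.imwrite("pics/t2.png",np.vstack([cv2.resize(t,(480,300)),cv2.resize(w,(480,300))])[:,:,::-1])
W=cam("wrist");print(proj(W,[.544,-.2033,.176]),proj(W,[.544,-.2033,.16]))
```

```text
3.375 [ 0.5427244  -0.20041778  0.29941776] [-4.51939255e-01  1.48956756e-01  1.16723993e+00  3.72682846e-04
  1.82516454e+00 -1.80066011e+00] [ 0.1283541   0.54697189 -0.0109482 ] 0.039931946714302
[312.8 210.3] [312.9 205.5]
```

View pics/t2.png

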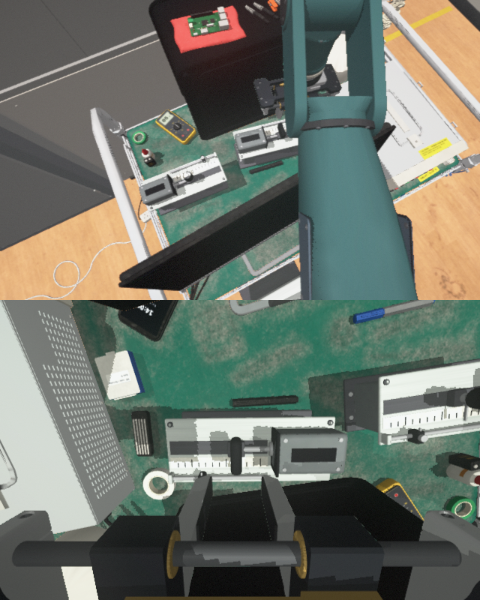

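Run:
```python
import numpy as np
f=.0565
D=[([.087,1.371],.21333,.50640,.2293),([.212316,.675958],.213346,.506438,.502992),([.291382,.583559],.542001,.205892,.500144),([.148957,1.16724],.542724,.200418,.299418)]
A=[];b=[]
for q,x,y,z in D:
    s,e=q[0],sum(q)
    A+= [[1,0,np.sin(s),np.sin(e),np.cos(e)],[0,1,np.cos(s),np.cos(e),-np.sin(e)]];b+=[np.sqrt(x*x+y*y-f*f),z]
A=np.array(A);x,r,k,s=np.linalg.lstsq(A,b,rcond=None);print(x,r,s,(A@x-b).round(4))
B=A[:,:4];x,r,k,s=np.linalg.lstsq(B,b,rcond=None);print(x,r,(B@x-b).round(4))
```

```text
[ 8.48831605e-06 -1.65067093e-01  4.43000429e-01  4.99844298e-01
  1.03434465e-01] [7.46860794e-07] [3.42956826 2.80499732 0.48667305 0.36330429 0.03479808] [ 0.0002  0.0004 -0.0002  0.      0.0002  0.0002 -0.0002 -0.0006]
[-0.07501049 -0.63858073  0.80978561  0.55700817] [0.00054399] [ 0.0022  0.0015 -0.0188  0.0014  0.0081 -0.006   0.0084  0.0031]
```

Request:
drive_tool --series '[[0.04,[-0.001,-0.001,0.03],[0,0,0]],[0.04,[-0.001,-0.001,0.06],[0,0,0]],[0.04,[-0.001,-0.001,0.085],[0,0,0]],[0.04,[-0.001,-0.001,0.1],[0,0,0]],[0.04,[-0.001,-0.001,0.1],[0,0,0]]]'

```text
time: 4.1
tool_pos: [0.544, -0.2024, 0.2007]
ee_rot: [3.141, -0.0, 2.919]
wrist_force: [0.0, -0.5, 0.5]
width: 0.0398
finger_force: 0.0
```

Run:
```python
from h import *
o=robot.get_obs();print(o['time'],o['tool_pos'],o['wrist_force'],o['joint_torque'],o['joint_positions'])
t=imaging.snapshot("scene");w=imaging.snapshot("wrist")
cv2.imwrite("pics/t3.png",np.vstack([cv2.resize(t,(480,300)),cv2.resize(w,(480,300))])[:,:,::-1])
W=cam("wrist");print(proj(W,[.544,-.2033,.176]))
```

```text
4.1 [ 0.5439883  -0.20241846  0.20068909] [ 0.00461499 -0.54106493  0.45832562] [ 1.74646993e-02 -3.65923834e+01 -2.95706481e+01 -2.93535576e-02
  1.90676528e-02  8.16756874e-04] [-4.53991024e-01  1.62635503e-01  1.34578895e+00  1.69033583e-04
  1.63363049e+00 -1.80227277e+00]
[316.  245.4]
```

View pics/t3.png

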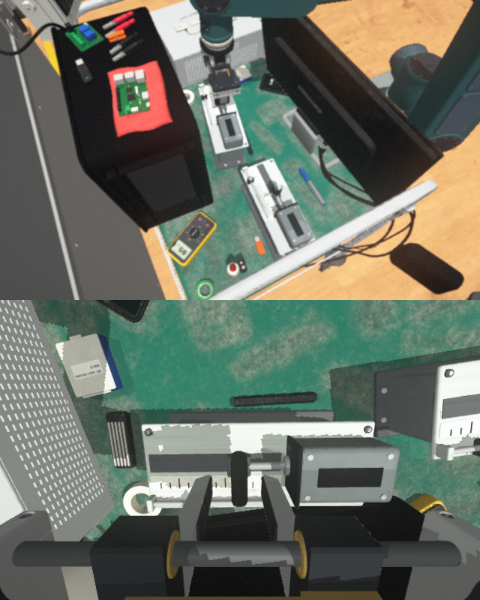

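Request:
drive_tool --series '[[0.04,[0,0,0.015],[0,0,0]],[0.04,[0,0,0.029],[0,0,0]],[0.03,[0,0,0.029],[0,0,0]],[0.02,[0,0,0.029],[0,0,0]],[0.01,[0,0,0.029],[0,0,0]]]'

```text
time: 4.82
tool_pos: [0.5443, -0.2024, 0.1718]
ee_rot: [3.141, 0.001, 2.919]
wrist_force: [0.6, 1.8, -0.0]
width: 0.0138
finger_force: 30.0
```

Request:
drive_tool --series '[[0.006,[0,0,0],[0,0,0]],[0.006,[0,0,0],[0,0,0]],[0.006,[0,0,0],[0,0,0]]]'

```text
time: 5.2
tool_pos: [0.5442, -0.2025, 0.1718]
ee_rot: [3.141, 0.001, 2.919]
wrist_force: [0.9, 1.6, 1.1]
width: 0.0139
finger_force: 30.0
```

Run:
```python
from h import *
o=robot.get_obs();print(o['time'],o['tool_pos'],o['wrist_force'],o['joint_torque'],o['width'],o['finger_force'])
```

```text
5.2 [ 0.54423787 -0.20251521  0.17182328] [0.89769163 1.59032739 1.10026643] [-1.26388572e+00 -3.67900658e+01 -2.95150638e+01 -6.04673233e-01
  1.46074552e-02  2.64329491e-01] 0.013938191677953864 29.992164373397827
```

Request:
drive_tool --series '[[0.006,[0,-0.008,0],[0,0,0]],[0.006,[0,-0.018,0],[0,0,0]],[0.006,[0,-0.028,0],[0,0,0]],[0.006,[0,-0.036,0],[0,0,0]],[0.006,[0,-0.04,0],[0,0,0]]]'

```text
time: 5.82
tool_pos: [0.5357, -0.242, 0.1718]
ee_rot: [3.14, 0.002, 2.919]
wrist_force: [3.6, 5.2, 2.3]
width: 0.0139
finger_force: 30.0
```

Run:
```python
from h import *
o=robot.get_obs();print(o['time'],o['tool_pos'],o['wrist_force'],o['width'])
W=cam("wrist");w=imaging.snapshot("wrist")
print("mark pred",proj(W,[.5494-.0158+.0333,-.1789-.0713-.0072,.136]),"grip pred tip",proj(W,[o['tool_pos'][0]+.0293,o['tool_pos'][1]-.0065,.136]))
cv2.imwrite("pics/w4.png",cv2.resize(w[170:320,220:420],None,fx=4,fy=4,interpolation=2)[:,:,::-1])
```

```text
5.825 [ 0.53574531 -0.2420383   0.17181982] [3.58740815 5.19177131 2.33761553] 0.013854918739063476
mark pred [304.7 286.8] grip pred tip [316.9 281.8]
```

View pics/w4.png

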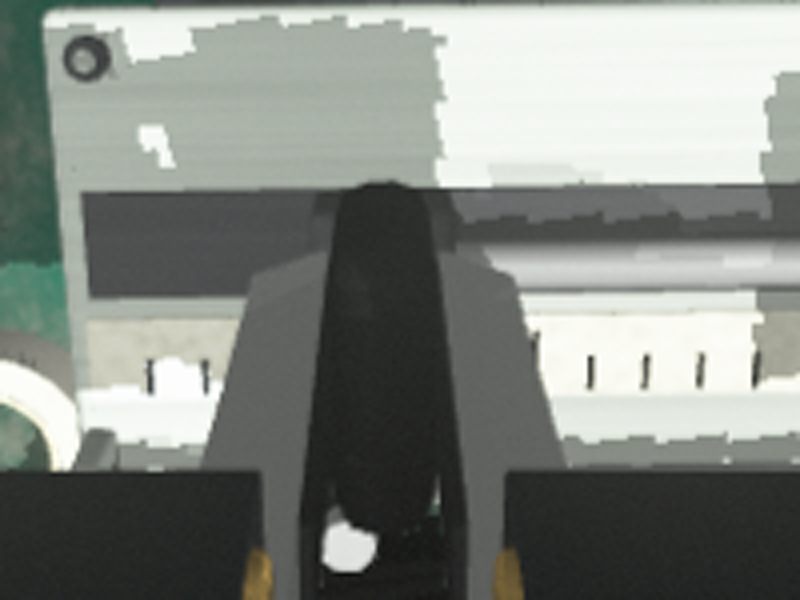

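Run:
```python
from h import *
W=cam("wrist");gx=np.array([-.2181,-.9759]);o=robot.get_obs();t=np.array(o['tool_pos'][:2])
m=ray(W,(307.2,306.3),.142)[:2];print("pull more",(m-t)@gx,"lateral",(m-t)@[.976,-.218])
# bar top seen front edge centre w4 (392,183)
print("bar",(ray(W,(220+392/4,170+200/4),.176)[:2]-t)@gx)
```

```text
pull more 0.0064872424280734906 lateral 0.04483457899775708
bar -0.00047133550743041857
```

Request:
drive_tool --series '[[0.006,[0,-0.004,0],[0,0,0]],[0.006,[0,-0.007,0],[0,0,0]],[0.006,[0,-0.007,0],[0,0,0]],[0.006,[0,-0.007,0],[0,0,0]],[0.006,[0,-0.007,0],[0,0,0]]]'

```text
time: 6.5
tool_pos: [0.5344, -0.2482, 0.1718]
ee_rot: [3.14, 0.002, 2.919]
wrist_force: [3.7, 6.3, 1.3]
width: 0.0137
finger_force: 30.0
```

Request:
drive_tool --series '[[0.006,[0,0,0],[0,0,0]],[0.006,[0,0,0],[0,0,0]],[0.006,[0,0,0],[0,0,0]],[0.006,[0,0,0],[0,0,0]],[0.006,[0,0,0],[0,0,0]]]'

```text
time: 7.12
tool_pos: [0.5344, -0.2482, 0.1718]
ee_rot: [3.14, 0.002, 2.919]
wrist_force: [2.9, 5.5, 0.9]
width: 0.014
finger_force: 30.0
```

Request:
drive_tool --series '[[0.006,[0,0,0],[0,0,0]],[0.006,[0,0,0],[0,0,0]],[0.006,[0,0,0],[0,0,0]],[0.006,[0,0,0],[0,0,0]],[0.006,[0,0,0],[0,0,0]]]'

```text
time: 7.75
tool_pos: [0.5344, -0.2482, 0.1718]
ee_rot: [3.14, 0.002, 2.919]
wrist_force: [4.7, 5.3, 1.3]
width: 0.0138
finger_force: 30.0
```

Run:
```python
from h import *
W=cam("wrist");w=imaging.snapshot("wrist");o=robot.get_obs();t=np.array(o['tool_pos'][:2]);gx=np.array([-.2181,-.9759])
r=w[295:335,280:350].astype(int);m=(r.min(2)>150).astype(np.uint8)
n,l,s,c=cv2.connectedComponentsWithStats(m)
for i in range(1,n):
    if s[i,4]>20:
        p=c[i]+[280,295];print(p,s[i],(ray(W,p,.142)[:2]-t)@gx)
print(o['time'],o['tool_pos'],(t-[.5442,-.2025])@gx,o['wrist_force'])
```

```text
[315.54807692 307.375     ] [ 29   8  14  10 104] 0.0008805748566464547
7.8 [ 0.53442008 -0.24819759  0.17183332] 0.04672928121479692 [4.89986625 5.90195182 1.256969  ]
```

Request:
drive_tool --series '[[0.006,[0,0.005,0],[0,0,0]],[0.006,[0,0.012,0],[0,0,0]],[0.006,[0,0.019,0],[0,0,0]],[0.006,[0,0.026,0],[0,0,0]],[0.006,[0,0.032,0],[0,0,0]]]'

```text
time: 8.43
tool_pos: [0.541, -0.2175, 0.1718]
ee_rot: [-3.141, 0.001, 2.919]
wrist_force: [3.0, 2.0, 3.3]
width: 0.0139
finger_force: 30.0
```

Request:
drive_tool --series '[[0.006,[0,0.006,0],[0,0,0]],[0.006,[0,0.011,0],[0,0,0]],[0.006,[0,0.014,0],[0,0,0]],[0.006,[0,0.0145,0],[0,0,0]],[0.006,[0,0.0145,0],[0,0,0]]]'

```text
time: 9.05
tool_pos: [0.544, -0.2034, 0.1718]
ee_rot: [-3.141, 0.001, 2.919]
wrist_force: [2.4, 1.6, 3.8]
width: 0.0138
finger_force: 30.0
```

Run:
```python
from h import *
o=robot.get_obs();t=np.array(o['tool_pos'][:2]);print(o['time'],o['tool_pos'],(t-[.5442,-.2025])@[-.2181,-.9759],o['wrist_force'])
```

```text
9.05 [ 0.54398889 -0.20344205  0.17180002] 0.0009653877840068752 [2.39280425 1.58302514 3.75861343]
```

Home within 1 mm. Open modestly (clear of the housing), then lift.

Request:
drive_tool --series '[[0.02,[0,0,0],[0,0,0]],[0.03,[0,0,0],[0,0,0]],[0.04,[0,0,0],[0,0,0]],[0.04,[0,0,0],[0,0,0]],[0.04,[0,0,0],[0,0,0]]]'

```text
time: 9.68
tool_pos: [0.5437, -0.2033, 0.1713]
ee_rot: [-3.142, -0.001, 2.919]
wrist_force: [-0.5, -0.3, 0.1]
width: 0.0401
finger_force: 0.0
```

Request:
drive_tool --series '[[0.04,[0,0,-0.02],[0,0,0]],[0.04,[0,0,-0.05],[0,0,0]],[0.04,[0,0,-0.09],[0,0,0]],[0.04,[0,0,-0.13],[0,0,0]],[0.04,[0,0,-0.13],[0,0,0]]]'

```text
time: 10.3
tool_pos: [0.545, -0.2038, 0.3061]
ee_rot: [-3.14, 0.008, 2.919]
wrist_force: [0.0, -0.1, -0.1]
width: 0.0399
finger_force: 0.0
```

Run:
```python
from h import *
o=robot.get_obs();print(o['time'],o['tool_pos'],o['wrist_force'],o['width'])
w=imaging.snapshot("wrist");cv2.imwrite("pics/w5.png",w[100:300,150:500,::-1])
```

```text
10.3 [ 0.54503041 -0.20382002  0.30612224] [ 0.01833458 -0.05718513 -0.10165343] 0.03992489420095732
```

View pics/w5.png

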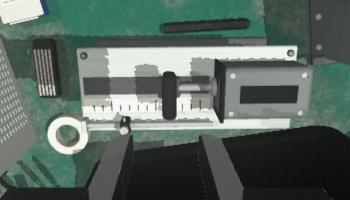

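The picture shows the crossbar back home at (169,95) in the crop, with the marker still at (124,124) on its rail. The gripper is clear of everything.

```bash
python3 -c "
from bench import robot
print(robot.close_job())"
```

```text
the job is handed in; nothing more can be done
None
```

I drew the crossbar handle out about 47 mm, within about 1 mm of the marker by the wrist camera, and held it there for over 1.2 s. I then eased it back home, released it and lifted the gripper clear; the job was handed in at about 10 s, with no verdict shown.

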